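Close the lid of a filter holder with its four wing nuts, crosswise in two rounds

TASK

Close the lid of the steel filter holder by tightening its four wing nuts clockwise, crosswise so that the seal is squeezed evenly: after a nut comes the one opposite it, then the other opposite pair. Take two rounds: in the first give all four about half of their travel, and only then, crosswise again, turn each until it stops dead, with its yellow-striped wing at the yellow line on the flange. Let go of everything and leave the dish, tweezers, beaker and pen where they lie.

Things in the scene. Friction and masses are not known exactly. Their poses are not given: they have to be found in the camera images.
- filter_holder: round stainless filter holder, 168 mm across, on three short legs; it does not slide or tip. Origin on the bench under its centre, z up. Its four wing nuts stand upright 68 mm from the centre at +45, +135, -135 and -45 degrees from its x axis (nut_1 to nut_4, anticlockwise from above): 1 is opposite 3, 2 opposite 4. A hose barb points along -x under the flange
- lid_flange (a point): centre of the lid, level with the flat flange the nuts stand on (86 mm above the bench while loose, 84 mm when closed). Between the nuts the lid rises at most 13 mm above this, within 44 mm of the centre. Loose, the lid stands up to 1.7 mm off the lower flange on its seal; all nuts home bring it flush all round
- nut_1_grip (a point): on the upright axis of wing nut 1, 34 mm above the lid flange, 8 mm below the wing tops: the height to grip. x lies along the wings, towards the one with the yellow stripe; z up; turns with the nut. The nut is a black bar of two rounded wings, 10 mm thick, flat sides, 58 mm long, from 12 to 42 mm above the flange, on a round steel collar 18 mm across, 13 mm high
- nut_2_grip (a point): on the upright axis of wing nut 2, 34 mm above the lid flange, 8 mm below the wing tops: the height to grip. x lies along the wings, towards the one with the yellow stripe; z up; turns with the nut. The nut is a black bar of two rounded wings, 10 mm thick, flat sides, 58 mm long, from 12 to 42 mm above the flange, on a round steel collar 18 mm across, 13 mm high
- nut_3_grip (a point): on the upright axis of wing nut 3, 34 mm above the lid flange, 8 mm below the wing tops: the height to grip. x lies along the wings, towards the one with the yellow stripe; z up; turns with the nut. The nut is a black bar of two rounded wings, 10 mm thick, flat sides, 58 mm long, from 12 to 42 mm above the flange, on a round steel collar 18 mm across, 13 mm high
- nut_4_grip (a point): on the upright axis of wing nut 4, 34 mm above the lid flange, 8 mm below the wing tops: the height to grip. x lies along the wings, towards the one with the yellow stripe; z up; turns with the nut. The nut is a black bar of two rounded wings, 10 mm thick, flat sides, 58 mm long, from 12 to 42 mm above the flange, on a round steel collar 18 mm across, 13 mm high
- nut_1 (a joint): turn of wing nut 1, rad, growing clockwise seen from above (tightening). Starts loose between 0 and 0.2; stops dead at 1.8, where the wings lie along the rim, square to the line to the centre, the yellow-striped wing pointing anticlockwise round the rim at a yellow line on the flange. Needs about 0.1 N m and stays where it is left
- nut_2 (a joint): turn of wing nut 2, rad, growing clockwise seen from above (tightening). Starts loose between 0 and 0.2; stops dead at 1.8, where the wings lie along the rim, square to the line to the centre, the yellow-striped wing pointing anticlockwise round the rim at a yellow line on the flange. Needs about 0.1 N m and stays where it is left
- nut_3 (a joint): turn of wing nut 3, rad, growing clockwise seen from above (tightening). Starts loose between 0 and 0.2; stops dead at 1.8, where the wings lie along the rim, square to the line to the centre, the yellow-striped wing pointing anticlockwise round the rim at a yellow line on the flange. Needs about 0.1 N m and stays where it is left
- nut_4 (a joint): turn of wing nut 4, rad, growing clockwise seen from above (tightening). Starts loose between 0 and 0.2; stops dead at 1.8, where the wings lie along the rim, square to the line to the centre, the yellow-striped wing pointing anticlockwise round the rim at a yellow line on the flange. Needs about 0.1 N m and stays where it is left
- petri_dish: small covered clear dish, 61 mm across, 16 mm high, lying on the bench; a bystander. Origin under its centre
- tweezers: tweezers 118 mm long, 9 mm high, lying on the bench; a bystander. Origin under the middle, y along them
- beaker: plastic beaker, 53 mm across, 60 mm high, standing on the bench; a bystander. Origin under its centre
- pen: black pen 145 mm long, 9 mm thick, lying on the bench; a bystander. Origin under the middle, y along it

How it is judged:
On the way:
1. first round done: all four nuts have had a good part of their travel (past 0.55 rad of 1.8) (value of joint each of nut_1, nut_2, nut_3, nut_4 above 0.55 rad), for 0.1 s.
At the end, for the whole second after the job is handed in: all four wing nuts are turned home (past 1.6 rad, within about 11 degrees of the stop at 1.8) and still, and the dish, tweezers, beaker and pen lie within 30 mm of where they were (value of joint nut_1 between 1.6 and 1.9 rad and value of joint nut_2 between 1.6 and 1.9 rad and value of joint nut_3 between 1.6 and 1.9 rad and value of joint nut_4 between 1.6 and 1.9 rad and velocity of joint nut_1 between -0.05 and 0.05 rad/s and velocity of joint nut_2 between -0.05 and 0.05 rad/s and velocity of joint nut_3 between -0.05 and 0.05 rad/s and velocity of joint nut_4 between -0.05 and 0.05 rad/s and distance of each of petri_dish, tweezers, beaker, pen from where it was at the start of the episode below 0.03 m); the robot touches nothing.
It fails at once if first round not crosswise: two neighbouring nuts tightened (past 0.55 rad) while the other two are still loose (under 0.4 rad) ((value of joint each of nut_1, nut_2 above 0.55 rad and value of joint each of nut_3, nut_4 below 0.4 rad) or (value of joint each of nut_2, nut_3 above 0.55 rad and value of joint each of nut_4, nut_1 below 0.4 rad) or (value of joint each of nut_3, nut_4 above 0.55 rad and value of joint each of nut_1, nut_2 below 0.4 rad) or (value of joint each of nut_4, nut_1 above 0.55 rad and value of joint each of nut_2, nut_3 below 0.4 rad)).
It fails at once if one nut run on too far (past 1.45 rad) before every nut has had its first round (0.55 rad) (value of joint any of nut_1, nut_2, nut_3, nut_4 above 1.45 rad and value of joint any of nut_1, nut_2, nut_3, nut_4 below 0.55 rad).
It fails at once if last round not crosswise: two neighbouring nuts near home (past 1.55 rad) while neither of the other two is beyond 1.4 rad ((value of joint each of nut_1, nut_2 above 1.55 rad and value of joint each of nut_3, nut_4 below 1.4 rad) or (value of joint each of nut_2, nut_3 above 1.55 rad and value of joint each of nut_4, nut_1 below 1.4 rad) or (value of joint each of nut_3, nut_4 above 1.55 rad and value of joint each of nut_1, nut_2 below 1.4 rad) or (value of joint each of nut_4, nut_1 above 1.55 rad and value of joint each of nut_2, nut_3 below 1.4 rad)).
It fails at once if the dish, tweezers, beaker or pen pushed more than 30 mm from its place (distance of any of petri_dish, tweezers, beaker, pen from where it was at the start of the episode above 0.03 m).
It also fails if it takes over 72 s, if anything falls off the work surface, if the arm or the gripper's body presses on something with over 40 N, if the wrist force passes 120 N, or if a joint passes its speed limit or range.

ROBOT

A 7-joint arm with a two-finger parallel gripper is mounted at the origin on the work surface; the furniture and walls round the work are solid. World frame = base frame: x ahead of the robot, y to its left, z up, the work surface at z = 0. Lengths are in m, angles in rad, forces in N, time in s.
With the tool pointing down it reaches from about 0.4 to 0.85 m from the base axis. Payload 4.5 kg.
Tool frame: the origin (TCP) lies on the centre line of the jaws, within the pads' length; the fingertips stand 11 mm ahead of it and the grasp point (between the pads) lies 8 mm behind it; x points along the fingers, z is the direction in which the jaws open and shut, and the axes are right-handed (so a half turn about x gives the same grasp; the last joint's range is limited). The gripper opens to 88 mm and grips with 3 to 60 N. Pads are 18 mm wide; open, the fingers measure 123 mm over their backs; the gripper's body (75 mm by 187 mm) begins 45 mm behind the grasp point.
Start: joints at [-1.263, 0.689, -0.195, 1.565, 0.157, 0.902, -0.215], TCP at [0.169, 0.602, 0.214] pointing down, gripper open.
Joint ranges: [-3.01, 3.01], [-0.46, 2.08], [-1.47, 1.51], [0.13, 2.56], [-1, 4.14], [0.04, 2.09], [-2.66, 2.66]. Speed limits (rad/s): [2.57, 2.57, 3.14, 3.14, 3.14, 3.14, 3.14].

INTERFACE

Orientations are given as a unit quaternion [w, x, y, z].
In Python, from workcell import arm gives the robot as it stands. The module is installed in compiled form; this text tells all that it offers.
- The arm moves only by the tool drive_tool, never from a script. Its argument "steps" is a list of rows, each a list of 2 entries, a list of its own where there are three numbers: the shift along the world's x, y, z in mm, then the turn about the world's z in rad. In form: [[[x, y, z], spin], ...]. A call has 1 to 20 rows; each row shifts and turns the commanded pose from where the row before left it; what a row does not reach is not made up. A row lasts 1/10 s, in which the tool goes at most 50 mm and 8.59 degrees, less where a joint would pass 70% of its speed; a pose out of reach is approached as far as the arm can. A call with a gripper value outside its range is refused whole. "gripper" is the finger opening in mm, from 0 to 88.1, set as the call begins (left out, the last holds). The fingers move at their own pace and stop on an object; "force" is the grip in N (left out, the last holds). Time passes only in rows, so rows that do not move let the fingers close. It gives the time, the measured TCP pose, the force and the opening at its end, in the units of the state.
- arm.get_state(): the state, without advancing time (a new reading comes with each control period).
- arm.snapshot(name): name is "side" or "top"; returns a dict with "img" (400x640x3 uint8, red, green, blue), "fovy" (degrees; the focal length in pixels is half the picture's height over the tangent of half this angle, whatever the lens; pixels are square), "cx", "cy" (the principal point, pixels), "R" (3x3) and "t" (3): a world point X has camera coordinates R X + t. Camera axes: x right, y down, z forward; pixel columns grow to the right and rows downward; lengths in m; the calibration is good to about 2 mm. A picture is of the moment at which its call begins. There is no depth.
- arm.job_done(): hands the job in, once; it reports no verdict.
The state is a dict: "t": time; "joint_pos": joint angles; "qd": joint speeds; "tau": joint torques, N m; "eef_pos": TCP position; "eef_rot": TCP orientation; "contact_force": force on the tool from outside, world axes, zero at the start; "wrist_torque": the same for the moment, N m; "grip_width": finger opening in m.
Only numpy, scipy, OpenCV 4.12 (cv2) and the standard library are available. Lean on these libraries where they do the work, as an engineer would, in place of code of your own. Each camera call takes 0.05 s, during which the arm holds its last target.

## Working session

There is one attempt and no reset: what is moved stays moved. The work goes in short steps, Python scripts to look and compute and a tool call to move; the robot and the scene stay as the last step left them, time stands still between calls to the robot, and variables do not carry over. Pictures are saved under pics/ and viewed, and the job is handed in when it is done.

Besides the shell and the picture viewer there is one more tool, called after "Call:" in YAML: its name, and indented under it one key for each argument. drive_tool: Moves the arm, as the interface text tells. Its arguments: {"type":"object","properties":{"steps":{"type":"array"},"gripper":{"type":"number"},"force":{"type":"number"}},"required":["steps"]}

```bash
mkdir -p pics; cat > h.py <<'E'
import numpy as np, cv2
from workcell import arm
def snap(n,f):
    s=arm.snapshot(n); cv2.imwrite('pics/'+f,s['img'][:,:,::-1]); return s
def K(s):
    f=200/np.tan(np.radians(s['fovy'])/2); return f
def proj(s,X):
    c=np.array(s['R'])@np.array(X)+np.array(s['t']); f=K(s); return np.array([s['cx']+f*c[0]/c[2], s['cy']+f*c[1]/c[2]])
def ray(s,u,v,z):
    R=np.array(s['R']);o=-R.T@np.array(s['t']);d=R.T@np.array([(u-s['cx'])/K(s),(v-s['cy'])/K(s),1]); return o+d*(z-o[2])/d[2]
E
python3 - <<'E'
from h import *
for n in('top','side'):
    s=snap(n,n+'0.png'); print(n,s['fovy'],s['cx'],s['cy'],-np.array(s['R']).T@np.array(s['t']),np.round(s['R'],3).tolist())
print(arm.get_state())
E
```

```text
top 47.527761387670765 327.95103105793874 201.4006825516473 [0.46259123 0.24665607 0.92565837] [[-0.001, -1.0, 0.024], [-0.981, -0.004, -0.194], [0.194, -0.023, -0.981]]
side 53.774657728478 324.9809610330079 199.7696529516676 [0.47781557 0.71534732 0.79644466] [[-0.962, -0.274, 0.01], [-0.225, 0.769, -0.598], [0.156, -0.577, -0.801]]
{'t': 0.1, 'joint_pos': array([-1.26316692,  0.68992181, -0.19449166,  1.56622504,  0.15732679,
        0.90253707, -0.21509007]), 'qd': array([ 0.00066858, -0.00119955,  0.00049083, -0.00291613,  0.00041947,
        0.00194881,  0.00069909]), 'tau': array([-2.78371343e-03, -5.28498352e+01, -1.27132427e+00, -1.53836864e+01,
       -5.26146346e-02,  1.97510664e-03,  5.36040068e-05]), 'eef_pos': array([0.16891571, 0.60110125, 0.21318003]), 'eef_rot': array([ 0.56310612, -0.4275071 ,  0.56398885,  0.42669163]), 'contact_force': array([-0.28113637,  0.41713692, -0.55531509]), 'wrist_torque': array([ 0.00572416, -0.02137719, -0.0147386 ]), 'grip_width': 0.08795810082315053}
```

View pics/top0.png

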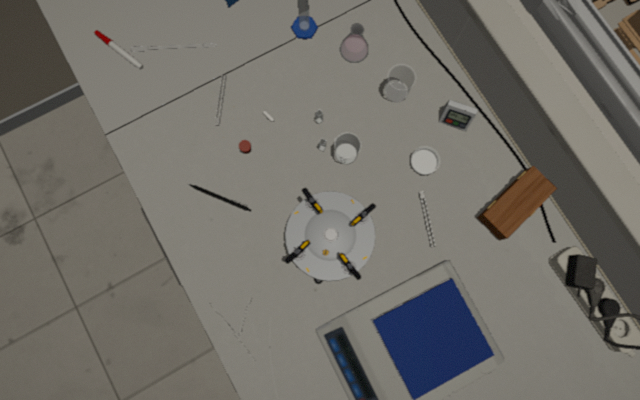

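View pics/side0.png

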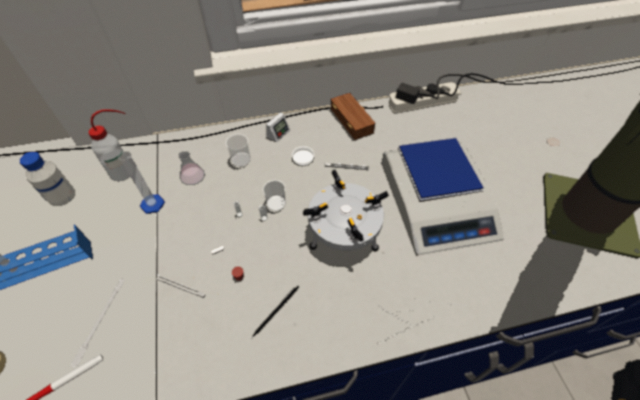

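The top view shows the holder at about (330,237), with nuts near (313,201), (363,215), (348,265) and (298,252). I'll measure those more closely.

```bash
python3 - <<'E'
from h import *
t=arm.snapshot('top');s=arm.snapshot('side')
for n,i,(a,b,c,d) in(('t',t,(270,175,390,295)),('s',s,(290,160,400,260))):
    cv2.imwrite(f'pics/{n}crop.png',cv2.resize(i['img'][b:d,a:c,::-1],None,fx=5,fy=5,interpolation=cv2.INTER_CUBIC))
    im=i['img'].astype(int)
    sub=np.zeros(im.shape[:2],bool);sub[b:d,a:c]=1
    y=((im[:,:,0]-im[:,:,2])>50)&(im[:,:,0]>100)&sub
    k=(im.max(2)<60)&sub
    for nm,m in(('yel',y),('blk',k)):
        nn,l,st,ce=cv2.connectedComponentsWithStats(m.astype(np.uint8))
        for j in range(1,nn):
            if st[j,4]>3: print(n,nm,st[j,4],ce[j].round(1),ray(i,*ce[j],.122).round(4),ray(i,*ce[j],.086).round(4))
E
```

```text
t yel 6 [352.2 201. ] [0.6224 0.1838 0.122 ] [0.6295 0.181  0.086 ]
t yel 30 [318.2 207.3] [0.6107 0.2452 0.122 ] [0.6173 0.2451 0.086 ]
t yel 8 [295.8 212.1] [0.6017 0.2854 0.122 ] [0.6079 0.2871 0.086 ]
t yel 29 [356.1 219.9] [0.5879 0.1772 0.122 ] [0.5936 0.1741 0.086 ]
t yel 30 [304.1 243.9] [0.5447 0.2698 0.122 ] [0.5484 0.2709 0.086 ]
t yel 25 [325.2 252. ] [0.5305 0.2325 0.122 ] [0.5335 0.2318 0.086 ]
t yel 30 [343.7 257.6] [0.5206 0.1999 0.122 ] [0.5232 0.1978 0.086 ]
t yel 10 [364.4 257.3] [0.5212 0.1634 0.122 ] [0.5238 0.1596 0.086 ]
t yel 9 [307.1 269.4] [0.4999 0.2642 0.122 ] [0.5016 0.265  0.086 ]
t blk 103 [309.7 198.9] [0.626  0.2606 0.122 ] [0.6333 0.2612 0.086 ]
t blk 58 [369.1 208.5] [0.6088 0.1534 0.122 ] [0.6153 0.1492 0.086 ]
t blk 21 [360.9 215.9] [0.5952 0.1684 0.122 ] [0.6011 0.1649 0.086 ]
t blk 113 [293.3 254.8] [0.5255 0.2888 0.122 ] [0.5283 0.2906 0.086 ]
t blk 116 [350.3 268.4] [0.5017 0.1884 0.122 ] [0.5035 0.1858 0.086 ]
t blk 16 [317.2 281.1] [0.4799 0.2464 0.122 ] [0.4807 0.2464 0.086 ]
s yel 20 [341.9 182. ] [0.5865 0.1719 0.122 ] [0.5923 0.1429 0.08
[... 267 characters left out ...]
74 0.086 ]
s yel 19 [359.3 216.4] [0.5291 0.2507 0.122 ] [0.5318 0.2259 0.086 ]
s yel 30 [351.2 221. ] [0.5425 0.2666 0.122 ] [0.5459 0.2427 0.086 ]
s yel 9 [318.9 230.3] [0.5997 0.3068 0.122 ] [0.6062 0.285  0.086 ]
s yel 7 [369.6 234.1] [0.4996 0.287  0.122 ] [0.5007 0.2641 0.086 ]
s blk 62 [336.9 180.6] [0.5982 0.1709 0.122 ] [0.6046 0.1419 0.086 ]
s blk 100 [377.4 198.7] [0.502  0.1949 0.122 ] [0.5033 0.1672 0.086 ]
s blk 118 [313.7 211.2] [0.6234 0.2646 0.122 ] [0.6312 0.2405 0.086 ]
s blk 97 [355.7 233.8] [0.5265 0.294  0.122 ] [0.5291 0.2715 0.086 ]
s blk 39 [312.6 246.4] [0.6011 0.3459 0.122 ] [0.6077 0.3261 0.086 ]
s blk 21 [373.4 247.9] [0.4858 0.3158 0.122 ] [0.4863 0.2944 0.086 ]
```

View pics/tcrop.png

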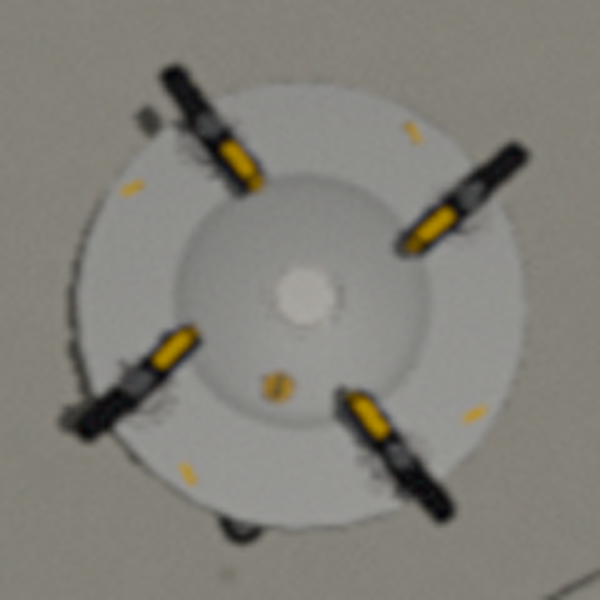

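View pics/scrop.png

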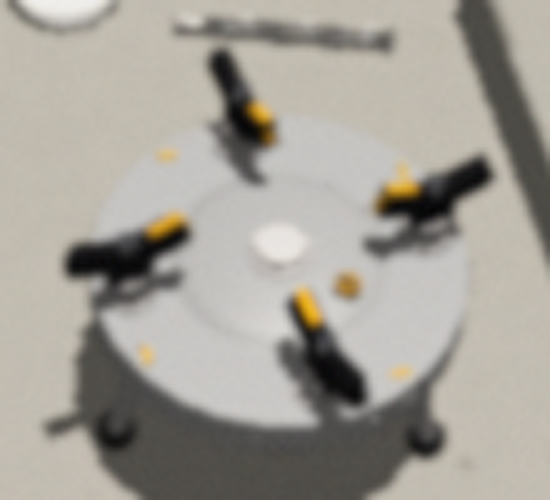

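```bash
cat >> h.py <<'E'
from scipy.spatial.transform import Rotation as Ro
def tool():
    st=arm.get_state(); q=st['eef_rot']; M=Ro.from_quat([q[1],q[2],q[3],q[0]]).as_matrix()
    return st,M,np.degrees(np.arctan2(M[1,2],M[0,2]))
C=np.array([.5657,.2232]); PH=[29.4,119.4,-150.6,-60.6]
def tri(a,pa,b,pb):
    A=[];B=[]
    for s,p in((a,pa),(b,pb)):
        R=np.array(s['R']);o=-R.T@np.array(s['t']);d=R.T@np.array([(p[0]-s['cx'])/K(s),(p[1]-s['cy'])/K(s),1]);d/=np.linalg.norm(d)
        P=np.eye(3)-np.outer(d,d);A.append(P);B.append(P@o)
    return np.linalg.solve(A[0]+A[1],B[0]+B[1])
E
python3 - <<'E'
from h import *
t=arm.snapshot('top');s=arm.snapshot('side')
st,M,y=tool(); print(M.round(3).tolist(),y)
Y=[((318.2,207.3),(322.6,204.4)),((304.1,243.9),(351.2,221)),((343.7,257.6),(369.6,196.8)),((356.1,219.9),(341.9,182))]
L=[((295.8,212.1),(318.9,230.3)),((307.1,269.4),(369.6,234.1)),((364.4,257.3),None),((352.2,201),(323,190.5))]
for i in range(4):
    p=np.radians(PH[i]);n=C+.068*np.array([np.cos(p),np.sin(p)])
    x=tri(t,Y[i][0],s,Y[i][1]); d=x[:2]-n
    print(i+1,n.round(4),'tophub',proj(t,[*n,.128]).round(1),((proj(t,[*n,.128])-[270,175])*5).round(),'side',((proj(s,[*n,.128])-[290,160])*5).round(),'yel',x.round(4),'r',np.hypot(*d).round(4),'dir',np.degrees(np.arctan2(d[1],d[0])).round(1),'theta',(1.8-np.radians((np.degrees(np.arctan2(d[1],d[0]))-PH[i]-90)%360)).round(3))
    if L[i][1]: print('line',tri(t,L[i][0],s,L[i][1]).round(4))
E
```

```text
[[-0.0, -0.963, 0.27], [-0.001, 0.27, 0.963], [-1.0, -0.0, -0.001]] 74.31743304664315
1 [0.6249 0.2566] tophub [311.9 198.8] [209. 119.] side [120. 232.] yel [0.6098 0.2452 0.1258] r 0.0189 dir -142.9 theta 0.095
line [0.6065 0.2868 0.0893]
2 [0.5323 0.2824] tophub [296.8 250.6] [134. 378.] side [322. 334.] yel [0.5431 0.2697 0.1269] r 0.0166 dir -49.7 theta 0.04
line [0.5011 0.265  0.0876]
3 [0.5065 0.1898] tophub [349.8 265.5] [399. 453.] side [431. 173.] yel [0.5194 0.2004 0.1293] r 0.0167 dir 39.2 theta 0.058
4 [0.5991 0.164 ] tophub [363.7 213.2] [468. 191.] side [237.  82.] yel [0.586  0.1778 0.1296] r 0.0191 dir 133.3 theta -0.014
line [0.628  0.1812 0.0887]
```

Call:
drive_tool:
  steps:
    - [[23,-17,0],0.047]
    - [[23,-17,0],0.047]
    - [[23,-17,0],0.047]
    - [[23,-17,0],0.047]
    - [[23,-17,0],0.047]
    - [[23,-17,0],0.047]
    - [[23,-17,0],0.047]
    - [[23,-17,0],0.047]
    - [[23,-17,0],0.047]
    - [[23,-17,0],0.047]
    - [[23,-17,0],0.047]
    - [[23,-17,0],0.047]
    - [[23,-17,0],0.047]
    - [[23,-17,0],0.047]
    - [[23,-17,0],0.047]
    - [[23,-17,0],0.047]
    - [[23,-17,0],0.047]
    - [[23,-17,0],0.047]
    - [[23,-17,0],0.047]
    - [[18,-22,0],0.047]
  gripper: 36
  force: 40

```text
t: 2.3
eef_pos: [0.6251, 0.2564, 0.2137]
eef_rot: [0.309, -0.636, 0.308, 0.636]
contact_force: [-0.5, 0.4, -1.1]
grip_width: 0.036
```

```bash
cat > st.py <<'E'
from h import *
st,M,y=tool(); print(round(st['t'],2),'pos',(st['eef_pos']*1000).round(1),'yaw',round(y,1),'q',st['joint_pos'].round(2),'F',st['contact_force'].round(1),'T',st['wrist_torque'].round(2),'w',round(st['grip_width']*1000,1),'down',M[2,0].round(4))
E
python3 st.py
```

```text
2.3 pos [625.1 256.4 213.7] yaw 128.3 q [-0.21  0.8  -0.51  1.39  0.41  1.06  1.45] F [-0.5  0.4 -1.1] T [0.06 0.01 0.04] w 36.0 down -1.0
```

Call:
drive_tool:
  steps:
    - [[-1,0,-30],0]
    - [[0,0,-30],0]
    - [[0,0,-30],0]
    - [[0,0,-12],0]
    - [[0,0,0],0]

```text
t: 2.8
eef_pos: [0.6219, 0.256, 0.1102]
eef_rot: [0.308, -0.635, 0.31, 0.637]
contact_force: [-0.2, 0.4, 0.2]
grip_width: 0.0363
```

```bash
python3 st.py; python3 - <<'E'
from h import *
s=arm.snapshot('side')
cv2.imwrite('pics/n1.png',cv2.resize(s['img'][120:270,250:450,::-1],None,fx=4,fy=4,interpolation=cv2.INTER_CUBIC))
E
```

```text
2.8 pos [621.9 256.  110.2] yaw 128.2 q [-0.23  0.91 -0.46  1.48  0.48  0.87  1.39] F [-0.2  0.4  0.2] T [ 0.05  0.01 -0.04] w 36.3 down -1.0
```

View pics/n1.png

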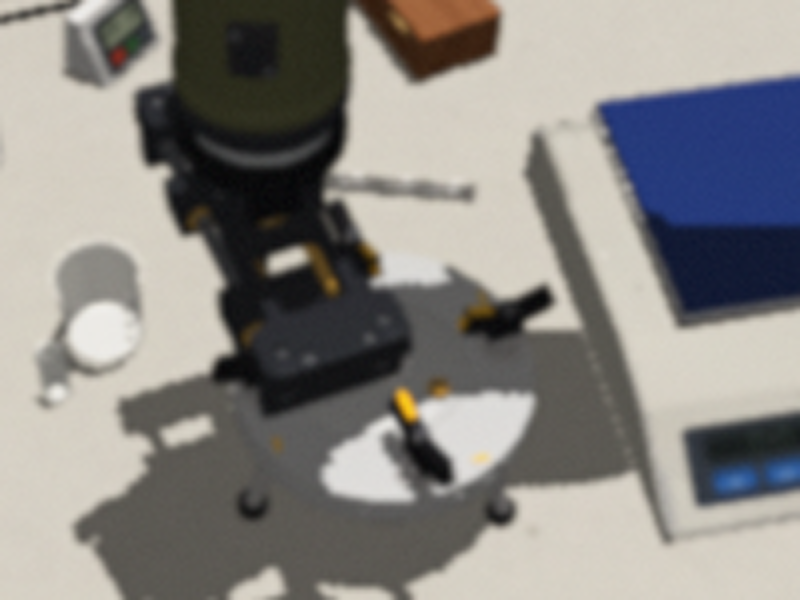

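The gripper straddles nut 1, seen around (310,330) in the crop, and its fingers are clear of the others. Next I close and turn.

Call:
drive_tool:
  steps:
    - [[1,0,0],0]
    - [[0,0,0],0]
    - [[0,0,0],0]
    - [[0,0,0],0]
  gripper: 0

```text
t: 3.25
eef_pos: [0.6243, 0.2569, 0.1127]
eef_rot: [-0.309, 0.636, -0.309, -0.636]
contact_force: [-0.3, 0.2, 0.7]
grip_width: 0.006
```

```bash
python3 st.py
```

```text
3.25 pos [624.3 256.9 112.7] yaw 128.2 q [-0.23  0.91 -0.47  1.48  0.48  0.87  1.39] F [-0.3  0.2  0.7] T [-0.   -0.01 -0.04] w 6.0 down -1.0
```

Call:
drive_tool:
  steps:
    - [[0,0,0],0]

```text
t: 3.35
eef_pos: [0.6241, 0.2568, 0.1123]
eef_rot: [-0.309, 0.636, -0.309, -0.636]
contact_force: [0.1, 0.1, 0.1]
grip_width: 0.0008
```

```bash
python3 st.py; python3 - <<'E'
from h import *
s=arm.snapshot('side')
t=arm.snapshot('top')
cv2.imwrite('pics/n2.png',np.hstack([cv2.resize(i['img'][b:b+100,a:a+100,::-1],None,fx=4,fy=4,interpolation=cv2.INTER_CUBIC) for i,a,b in((s,280,150),(t,280,180))]))
E
```

```text
3.35 pos [624.1 256.8 112.3] yaw 128.2 q [-0.23  0.91 -0.47  1.48  0.48  0.87  1.39] F [0.1 0.1 0.1] T [ 0.06 -0.02 -0.02] w 0.8 down -1.0
```

View pics/n2.png

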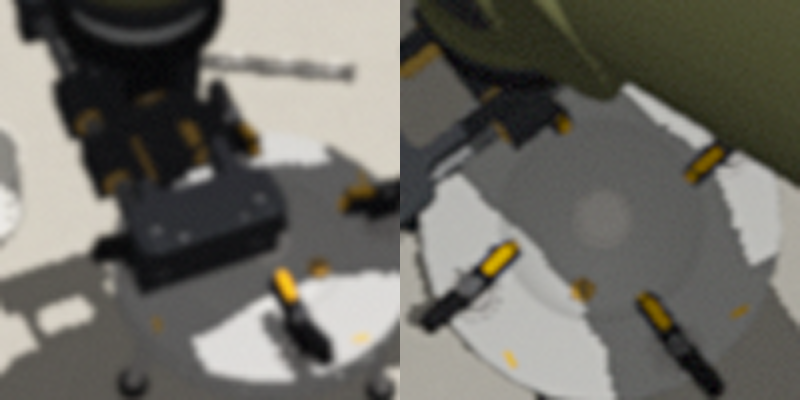

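The fingers closed to 0.8 mm, so nothing is gripped. I'll check the tool against both images.

```bash
python3 - <<'E'
from h import *
st,M,y=tool();p=st['eef_pos']
out=[]
for n,a,b in(('side',270,150),('top',270,160)):
    s=arm.snapshot(n); im=cv2.resize(s['img'][b:b+80,a:a+80,::-1],None,fx=5,fy=5,interpolation=cv2.INTER_CUBIC)
    def dot(X,c): 
        q=(proj(s,X)-[a,b])*5; cv2.circle(im,(int(q[0]),int(q[1])),3,c,-1); print(n,q.round())
    dot(p,(0,0,255)); dot(p+.011*M[:,0],(0,255,0)); dot(p-.053*M[:,0],(255,0,0))
    dot([.6242,.2564,.128],(255,0,255))
    dot([.6242+.029*np.cos(-2.48),.2564+.029*np.sin(-2.48),.12],(255,255,0))
    out.append(im)
cv2.imwrite('pics/n3.png',np.hstack(out))
E
```

```text
side [223. 305.]
side [223. 319.]
side [221. 229.]
side [222. 282.]
side [286. 272.]
top [209. 205.]
top [210. 211.]
top [208. 175.]
top [210. 196.]
top [259. 263.]
```

View pics/n3.png

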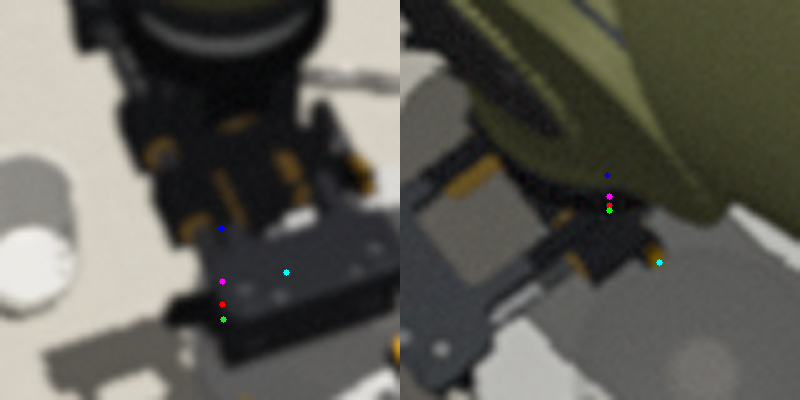

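Call:
drive_tool:
  steps:
    - [[0,0,0],-0.1]
    - [[0,0,0],-0.1]
    - [[0,0,0],0]

```text
t: 3.85
eef_pos: [0.6239, 0.2569, 0.112]
eef_rot: [-0.371, 0.602, -0.371, -0.602]
contact_force: [-0.3, -0.3, 0.1]
grip_width: 0.0002
```

```bash
python3 st.py; python3 - <<'E'
from h import *
out=[]
for n,a,b in(('side',270,150),('top',270,160)):
    s=arm.snapshot(n); im=cv2.resize(s['img'][b:b+80,a:a+80,::-1],None,fx=5,fy=5,interpolation=cv2.INTER_CUBIC); out.append(cv2.convertScaleAbs(im,alpha=2,beta=10))
cv2.imwrite('pics/n4.png',np.hstack(out))
E
```

```text
3.85 pos [623.9 256.9 112. ] yaw 116.7 q [-0.25  0.9  -0.41  1.48  0.43  0.85  1.23] F [-0.3 -0.3  0.1] T [ 0.02 -0.02  0.01] w 0.2 down -1.0
```

View pics/n4.png

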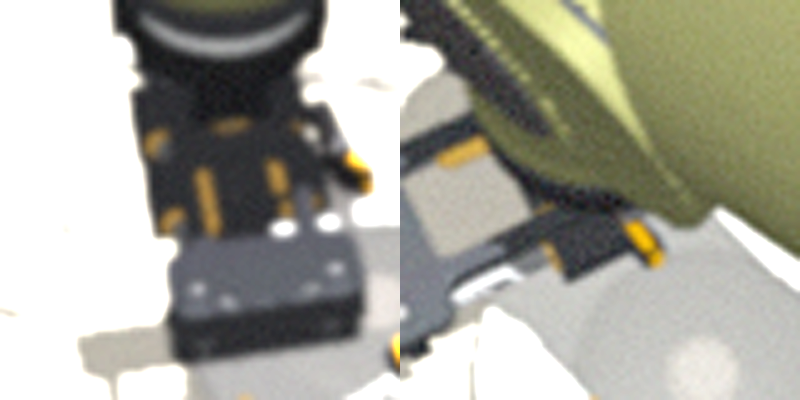

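The nut did not move and there is no torque. I'll find where the fingers really are by triangulation.

```bash
python3 - <<'E'
from h import *
out=[]
S=[]
for n,a,b in(('side',280,120),('top',230,120)):
    s=arm.snapshot(n);S.append(s); im=cv2.resize(s['img'][b:b+133,a:a+100,::-1],None,fx=4,fy=4,interpolation=cv2.INTER_CUBIC); out.append(cv2.convertScaleAbs(im,alpha=1.7,beta=15))
cv2.imwrite('pics/n5.png',np.hstack(out))
E
```

```text
(no output)
```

View pics/n5.png

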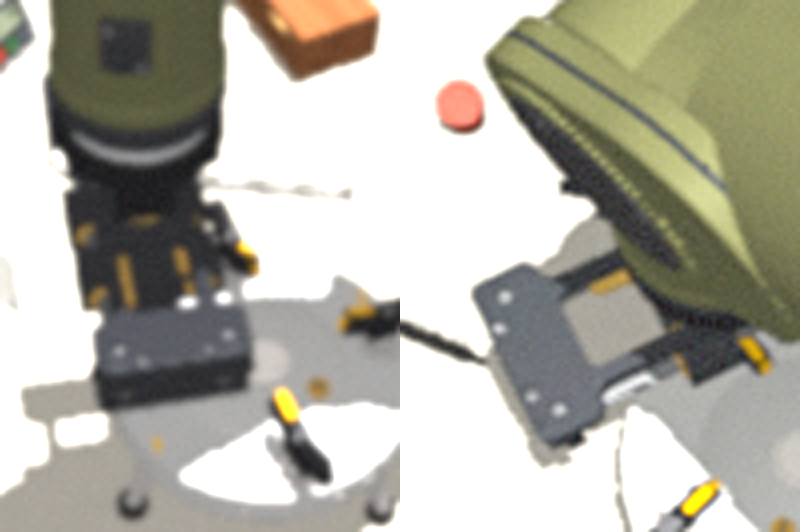

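```bash
python3 - <<'E'
from h import *
s=arm.snapshot('side');t=arm.snapshot('top')
st,M,y=tool();p=st['eef_pos']
for a,b in(((125,350),(505,297)),((143,362),(500,328)),((228,335),(558,409)),((213,350),(531,397))):
    x=tri(s,(280+a[0]/4,120+a[1]/4),t,(230+(b[0]-400)/4,120+b[1]/4)); print(x.round(4), 'tool frame',((x-p)@M*1000).round(1))
E
```

```text
[0.6056 0.34   0.2445] tool frame [-132.6  -21.1   82.6]
[0.5956 0.342  0.2415] tool frame [-129.6  -13.1   89. ]
[0.564  0.319  0.2431] tool frame [-131.2   25.5   82.6]
[0.5682 0.3292 0.2441] tool frame [-132.1   17.1   89.8]
```

Call:
drive_tool:
  steps:
    - [[0,0,20],0]
    - [[0,0,40],0]
    - [[0,0,40],0]
    - [[0,0,0],0.1]
    - [[0,0,0],0.1]

```text
t: 4.65
eef_pos: [0.6248, 0.2572, 0.2139]
eef_rot: [-0.308, 0.638, -0.307, -0.636]
contact_force: [-0.2, -0.2, -0.6]
grip_width: 0.0006
```

```bash
python3 st.py; python3 - <<'E'
from h import *
st,M,y=tool();p=st['eef_pos']
out=[]
for n,a,b in(('side',280,120),('top',270,120)):
    s=arm.snapshot(n); im=cv2.convertScaleAbs(cv2.resize(s['img'][b:b+120,a:a+80,::-1],None,fx=5,fy=5,interpolation=cv2.INTER_CUBIC),alpha=2,beta=20)
    for X in (p,p+.011*M[:,0]):
        q=(proj(s,X)-[a,b])*5; cv2.circle(im,(int(q[0]),int(q[1])),3,(0,0,255),-1)
    out.append(im)
cv2.imwrite('pics/n6.png',np.hstack(out))
E
```

```text
4.65 pos [624.8 257.2 213.9] yaw 128.4 q [-0.21  0.79 -0.51  1.39  0.41  1.06  1.45] F [-0.2 -0.2 -0.6] T [ 0.04  0.   -0.  ] w 0.6 down -1.0
```

View pics/n6.png

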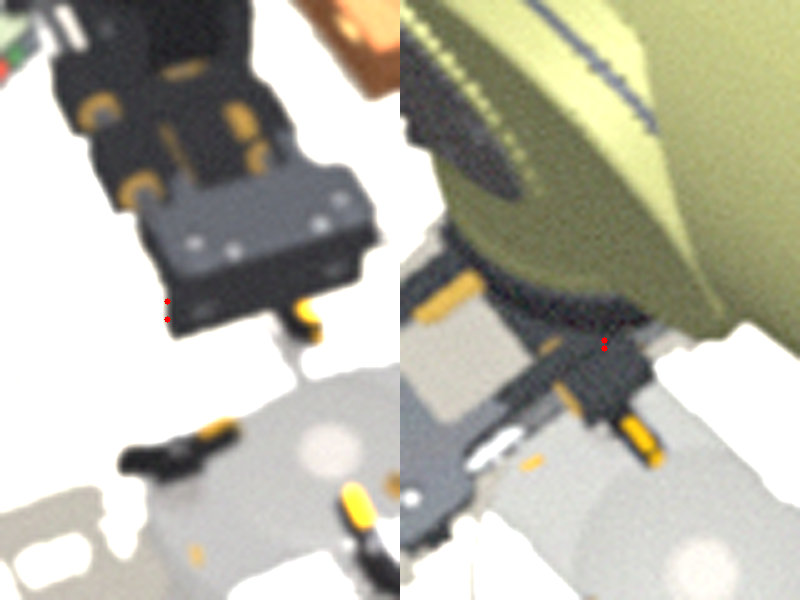

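```bash
python3 - <<'E'
from h import *
st,M,y=tool();p=st['eef_pos']
s=arm.snapshot('side');t=arm.snapshot('top')
for X in ((11,9,0),(11,-9,0),(-40,9,0),(-40,-9,0),(-53,37,93),(-53,-37,93),(-132,37,93),(-132,-37,93),(11,9,17),(11,-9,17),(11,9,-17),(11,-9,-17)):
    w=p+M@np.array(X)/1000; print(X,((proj(s,w)-[280,120])*5).round(),((proj(t,w)-[270,120])*5+[400,0]).round())
print(M.round(2).tolist())
E
```

```text
(11, 9, 0) [192. 315.] [624. 373.]
(11, -9, 0) [149. 329.] [590. 331.]
(-40, 9, 0) [192. 228.] [623. 338.]
(-40, -9, 0) [146. 241.] [587. 293.]
(-53, 37, 93) [369. 369.] [430. 594.]
(-53, -37, 93) [166. 435.] [279. 397.]
(-132, 37, 93) [387. 213.] [403. 559.]
(-132, -37, 93) [163. 281.] [232. 338.]
(11, 9, 17) [208. 347.] [583. 405.]
(11, -9, 17) [165. 361.] [549. 362.]
(11, 9, -17) [176. 284.] [665. 342.]
(11, -9, -17) [133. 297.] [631. 300.]
[[0.0, -0.79, -0.62], [0.0, -0.62, 0.79], [-1.0, -0.0, 0.0]]
```

Call:
drive_tool:
  steps:
    - [[-9,2,0],-0.128]
    - [[-9,2,0],-0.128]
    - [[-9,2,0],-0.128]
    - [[-9,2,0],-0.128]
    - [[-9,2,0],-0.128]
    - [[-8,2,0],-0.128]
    - [[-8,2,0],-0.128]
    - [[-8,2,0],-0.128]
    - [[-8,2,0],-0.128]
    - [[-8,2,0],-0.128]
    - [[-8,2,0],-0.128]
    - [[0,3,0],-0.128]
    - [[0,0,0],0]
  gripper: 36

```text
t: 6.15
eef_pos: [0.5305, 0.2826, 0.2119]
eef_rot: [0.664, -0.243, 0.664, 0.243]
contact_force: [-0.2, 0.1, -0.8]
grip_width: 0.0357
```

```bash
python3 st.py; cat > ov.py <<'E'
import sys
from h import *
st,M,y=tool();p=st['eef_pos']
out=[]
for n,a,b in(('side',280,130),('top',250,190)):
    s=arm.snapshot(n); im=cv2.resize(s['img'][b:b+120,a:a+80,::-1],None,fx=5,fy=5,interpolation=cv2.INTER_CUBIC)
    im=(255*(im/255.)**.5).astype(np.uint8)
    for X in ((0,0,0),(11,0,0),(11,9,20),(11,-9,20),(11,9,-20),(11,-9,-20)):
        q=(proj(s,p+M@np.array(X)/1000)-[a,b])*5; cv2.circle(im,(int(q[0]),int(q[1])),2,(0,0,255),-1)
    out.append(im)
cv2.imwrite('pics/'+sys.argv[1],np.hstack(out))
E
python3 ov.py n7.png
```

```text
6.15 pos [530.5 282.6 211.9] yaw 40.1 q [-0.52  0.66 -0.08  1.65  0.06  0.84  0.07] F [-0.2  0.1 -0.8] T [-0.04  0.02 -0.  ] w 35.7 down -1.0
```

View pics/n7.png

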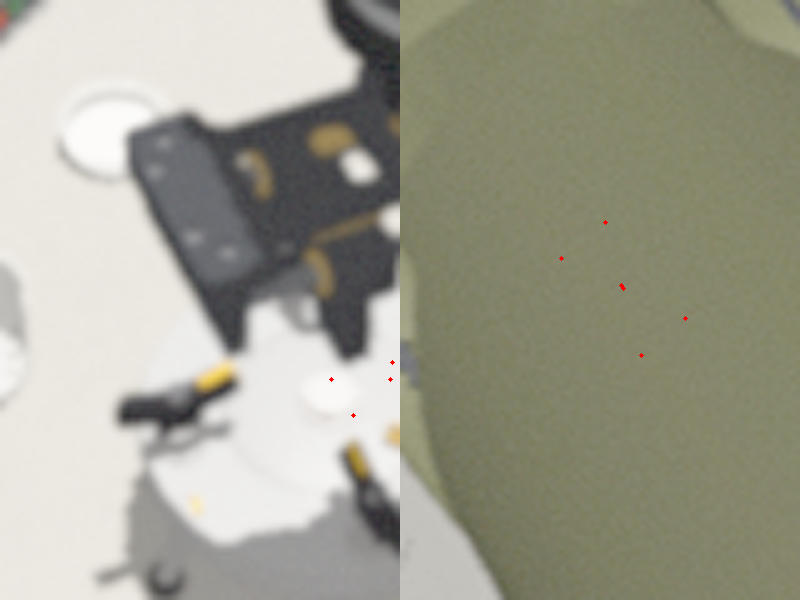

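```bash
sed -i "s/('side',280,130),('top',250,190)/('side',290,110),('top',250,190)/; s/b:b+120,a:a+80/b:b+120,a:a+160/; s/,out=\[\]//; s/np.hstack(out)/out[0]/" ov.py; python3 ov.py n8.png
```

```text
(no output)
```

View pics/n8.png

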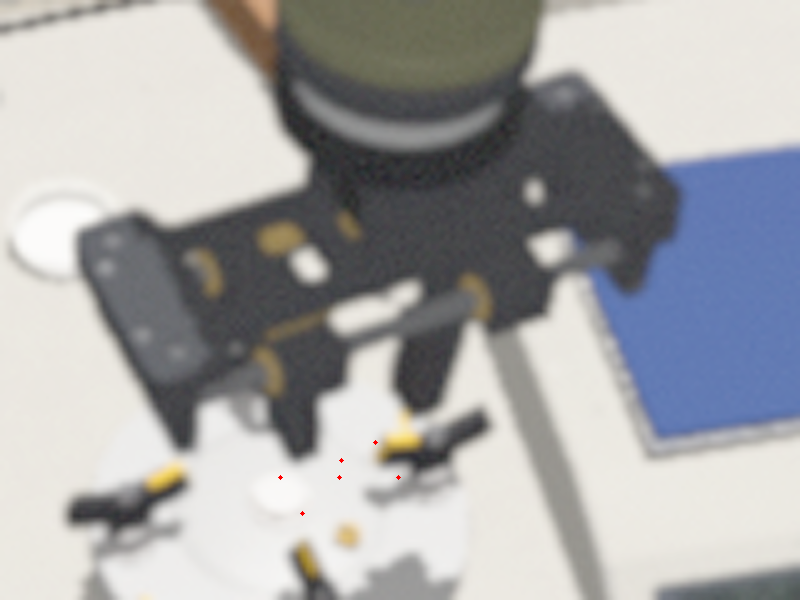

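```bash
python3 - <<'E'
from h import *
st,M,y=tool();p=st['eef_pos']
s=arm.snapshot('side');a,b=325,165
im=cv2.resize(s['img'][b:b+50,a:a+70,::-1],None,fx=11,fy=11,interpolation=cv2.INTER_CUBIC)
im=(255*(im/255.)**.5).astype(np.uint8)
for x,c in((11,(0,0,255)),(-10,(0,255,0)),(-20,(255,0,0))):
  for z in(17.85,36,-17.85,-36):
    for yy in(9,-9):
        q=(proj(s,p+M@np.array((x,yy,z))/1000)-[a,b])*11; cv2.circle(im,(int(q[0]),int(q[1])),3,c,-1)
cv2.imwrite('pics/n9.png',im)
E
```

```text
(no output)
```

View pics/n9.png

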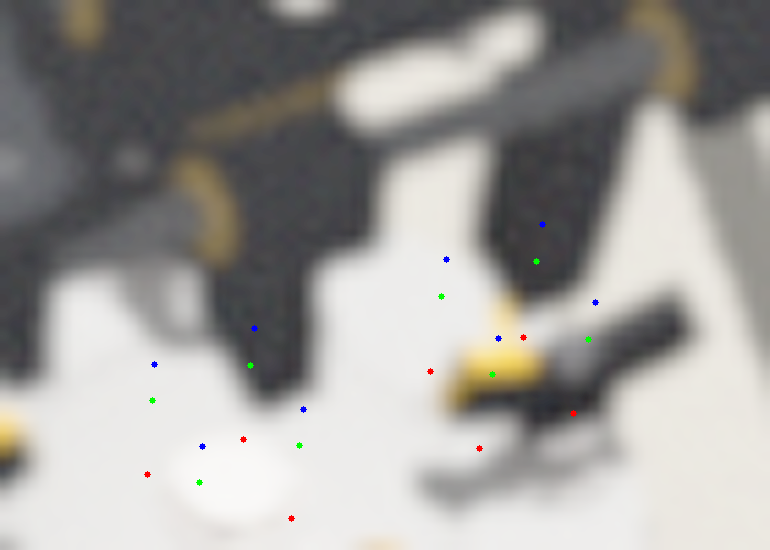

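The view shows the fingertips at about (280,398) and (550,295) in the crop. The stated tip points project some 35 mm lower, so the real fingers are shorter than stated. That explains why they closed above the wings. I'll descend on nut 2 in stages and watch.

Call:
drive_tool:
  steps:
    - [[1,0,-30],0]
    - [[0,0,-30],0]
    - [[0,0,-30],0]
    - [[0,0,-12],0]
    - [[0,0,0],0]

```text
t: 6.9
eef_pos: [0.531, 0.281, 0.1085]
eef_rot: [0.663, -0.243, 0.665, 0.243]
contact_force: [0.2, -0.3, 0.5]
grip_width: 0.0361
```

```bash
python3 st.py; cat > v.py <<'E'
import sys
from h import *
a,b,w,hh,k=map(int,sys.argv[3:8])
s=arm.snapshot(sys.argv[1])
im=cv2.resize(s['img'][b:b+hh,a:a+w,::-1],None,fx=k,fy=k,interpolation=cv2.INTER_CUBIC)
cv2.imwrite('pics/'+sys.argv[2],(255*(im/255.)**.5).astype(np.uint8))
E
python3 v.py side n10.png 310 170 80 65 9
```

```text
6.9 pos [531.  281.  108.5] yaw 40.2 q [-0.52  0.79 -0.07  1.73  0.09  0.62  0.06] F [ 0.2 -0.3  0.5] T [ 0.    0.   -0.03] w 36.1 down -1.0
```

View pics/n10.png

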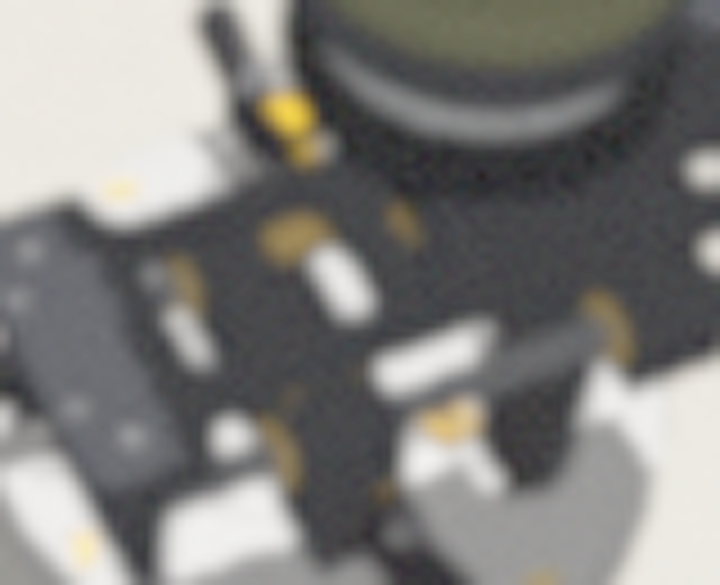

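```bash
python3 v.py side n11.png 310 205 80 65 9
```

```text
(no output)
```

View pics/n11.png

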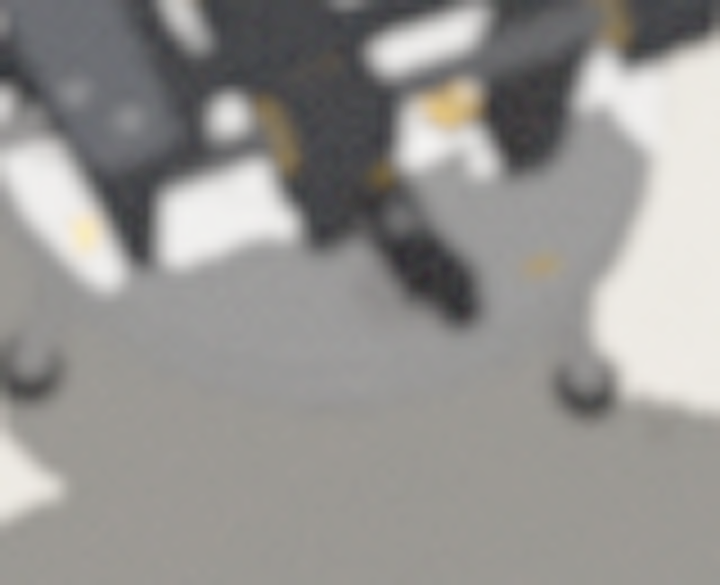

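Call:
drive_tool:
  steps:
    - [[2,2,-8],0]
    - [[0,0,-10],0]
    - [[0,0,-8],0]
    - [[0,0,0],0]

```text
t: 7.4
eef_pos: [0.533, 0.2833, 0.0826]
eef_rot: [0.663, -0.243, 0.665, 0.243]
contact_force: [-0.0, -0.0, 0.9]
grip_width: 0.0356
```

```bash
python3 st.py;python3 v.py side n12.png 310 195 80 65 9
```

```text
7.4 pos [533.  283.3  82.6] yaw 40.2 q [-0.53  0.84 -0.07  1.74  0.09  0.57  0.05] F [-0.  -0.   0.9] T [-0.07  0.03 -0.03] w 35.6 down -1.0
```

View pics/n12.png

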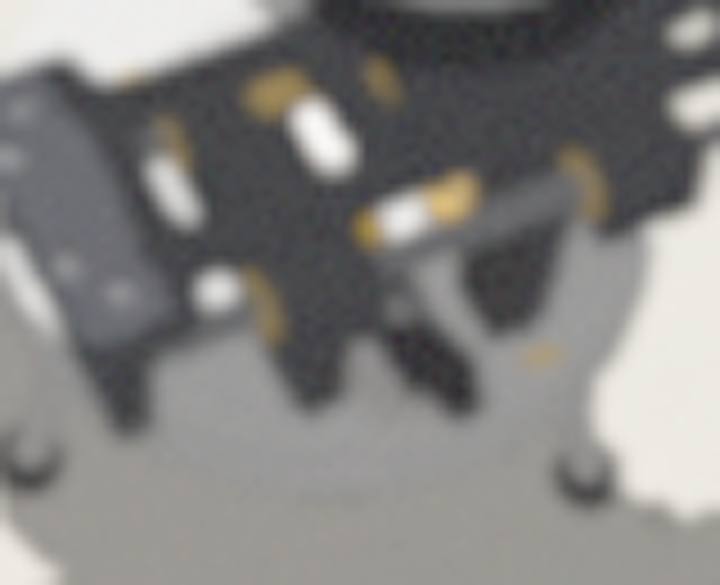

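Call:
drive_tool:
  steps:
    - [[0,0,-4],0]
    - [[0,0,0],0]
    - [[0,0,0],0]
    - [[0,0,0],0]
    - [[0,0,0],0]
  gripper: 0

```text
t: 7.95
eef_pos: [0.5323, 0.2822, 0.0797]
eef_rot: [0.663, -0.243, 0.666, 0.242]
contact_force: [-4.2, -3.7, 2.3]
grip_width: 0.0096
```

```bash
python3 st.py
```

```text
7.95 pos [532.3 282.2  79.7] yaw 40.2 q [-0.53  0.84 -0.06  1.74  0.09  0.57  0.05] F [-4.2 -3.7  2.3] T [-0.77  0.89  0.07] w 9.6 down -1.0
```

Gripped at 9.6 mm. Now I turn nut 2 for its first round.

Call:
drive_tool:
  steps:
    - [[-1,-1,0],-0.13]
    - [[0,0,0],-0.13]
    - [[0,0,0],-0.13]
    - [[0,0,0],-0.13]
    - [[0,0,0],-0.13]
    - [[0,0,0],-0.13]
    - [[0,0,0],-0.13]
    - [[0,0,0],0]

```text
t: 8.75
eef_pos: [0.5323, 0.2823, 0.0794]
eef_rot: [0.703, 0.073, 0.704, -0.074]
contact_force: [-2.4, -1.6, -2.0]
grip_width: 0.0098
```

```bash
python3 st.py
```

```text
8.75 pos [532.3 282.3  79.4] yaw -12.0 q [-0.66  0.85  0.17  1.75 -0.24  0.56 -0.55] F [-2.4 -1.6 -2. ] T [-0.59  0.45 -0.13] w 9.8 down -1.0
```

Call:
drive_tool:
  steps:
    - [[0,0,0],0]
    - [[0,0,0],0]
    - [[0,0,10],0]
    - [[0,0,25],0]
    - [[0,0,25],0]
    - [[8,-15,0],0.12]
    - [[8,-15,0],0.12]
    - [[8,-15,0],0.12]
    - [[9,-15,0],0.12]
    - [[9,-15,0],0.12]
    - [[8,-15,0],0.12]
    - [[8,-14,0],0.12]
    - [[8,-14,0],0.12]
    - [[0,0,0],0]
    - [[0,0,0],0]
  gripper: 36

```text
t: 10.25
eef_pos: [0.5993, 0.1651, 0.1406]
eef_rot: [0.659, -0.258, 0.658, 0.258]
contact_force: [-0.6, 0.3, -0.0]
grip_width: 0.0361
```

```bash
python3 st.py; python3 v.py side n13.png 290 150 100 85 7
```

```text
10.25 pos [599.3 165.1 140.6] yaw 42.8 q [-0.29  0.77 -0.1   1.65  0.1   0.73  0.31] F [-0.6  0.3 -0. ] T [-0.03  0.05  0.01] w 36.1 down -1.0
```

View pics/n13.png

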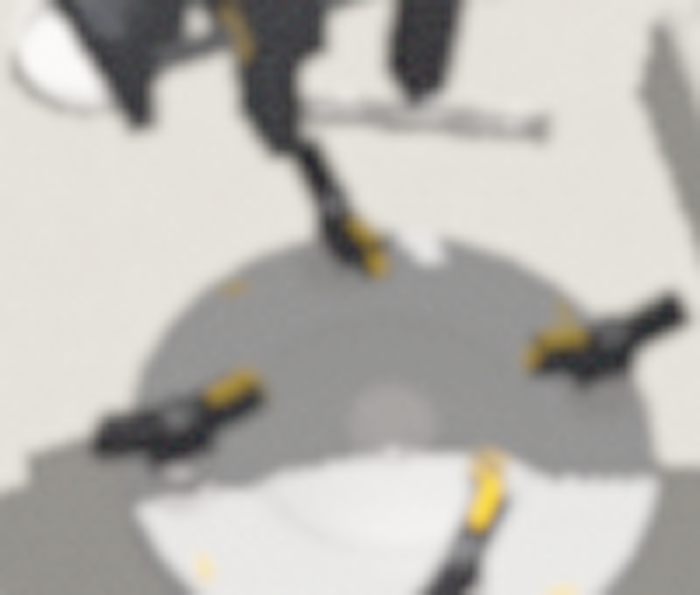

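Nut 2 has turned, with its stripe now at (487,490) in the crop, and the fingers sit above nut 4. Next: descend, grip and turn.

Call:
drive_tool:
  steps:
    - [[0,0,-20],0]
    - [[0,0,-20],0]
    - [[0,0,-15],0]
    - [[0,0,-6],0]
    - [[0,0,0],0]

```text
t: 10.8
eef_pos: [0.5982, 0.1653, 0.0782]
eef_rot: [0.657, -0.259, 0.658, 0.26]
contact_force: [-0.8, 0.6, -0.2]
grip_width: 0.0356
```

Call:
drive_tool:
  steps:
    - [[0,0,0],0]
    - [[0,0,0],0]
    - [[0,0,0],0]
    - [[0,0,0],0]
    - [[0,0,0],0]
  gripper: 0

```text
t: 11.3
eef_pos: [0.599, 0.1643, 0.0794]
eef_rot: [0.658, -0.259, 0.658, 0.259]
contact_force: [-1.6, -0.5, 3.7]
grip_width: 0.0099
```

```bash
python3 st.py
```

```text
11.3 pos [599.  164.3  79.4] yaw 43.0 q [-0.29  0.86 -0.09  1.69  0.12  0.6   0.3 ] F [-1.6 -0.5  3.7] T [-0.29  0.23 -0.03] w 9.9 down -1.0
```

Call:
drive_tool:
  steps:
    - [[0,0,0],-0.13]
    - [[0,0,0],-0.13]
    - [[0,0,0],-0.13]
    - [[0,0,0],-0.13]
    - [[0,0,0],-0.13]
    - [[0,0,0],-0.13]
    - [[0,0,0],-0.13]
    - [[0,0,0],0]

```text
t: 12.1
eef_pos: [0.5996, 0.1644, 0.0791]
eef_rot: [0.705, 0.056, 0.704, -0.057]
contact_force: [0.6, -0.7, 1.1]
grip_width: 0.0096
```

Call:
drive_tool:
  steps:
    - [[0,0,0],0]
    - [[0,0,0],0]
    - [[0,0,10],0]
    - [[0,0,25],0]
    - [[0,0,25],0.1]
    - [[2,6,0],0.14]
    - [[2,6,0],0.14]
    - [[2,6,0],0.14]
    - [[2,6,0],0.14]
    - [[2,6,0],0.14]
    - [[2,6,0],0.14]
    - [[2,6,0],0.14]
    - [[2,6,0],0.14]
    - [[2,6,0],0.14]
    - [[2,6,0],0.14]
    - [[2,7,0],0.14]
    - [[1,7,0],0.14]
    - [[1,7,0],0.14]
    - [[1,6,0],0.14]
    - [[1,6,0],0.14]
  gripper: 36

```text
t: 14.1
eef_pos: [0.6253, 0.2577, 0.1398]
eef_rot: [-0.368, 0.604, -0.368, -0.604]
contact_force: [0.8, 0.1, -0.7]
grip_width: 0.0361
```

```bash
python3 st.py
```

```text
14.1 pos [625.3 257.7 139.8] yaw 117.3 q [-0.24  0.87 -0.43  1.46  0.42  0.91  1.25] F [ 0.8  0.1 -0.7] T [-0.01 -0.03  0.01] w 36.1 down -1.0
```

Call:
drive_tool:
  steps:
    - [[0,-1,0],0.09]
    - [[0,0,0],0.09]
    - [[0,0,-20],0]
    - [[0,0,-20],0]
    - [[0,0,-14],0]
    - [[0,0,-6],0]
    - [[0,0,0],0]

```text
t: 14.8
eef_pos: [0.6247, 0.2565, 0.0784]
eef_rot: [0.314, -0.633, 0.314, 0.634]
contact_force: [0.2, -0.1, 0.8]
grip_width: 0.036
```

Call:
drive_tool:
  steps:
    - [[0,0,0],0]
    - [[0,0,0],0]
    - [[0,0,0],0]
    - [[0,0,0],0]
    - [[0,0,0],0]
  gripper: 0

```text
t: 15.3
eef_pos: [0.6255, 0.2568, 0.0796]
eef_rot: [-0.314, 0.634, -0.314, -0.633]
contact_force: [0.6, -0.1, 1.6]
grip_width: 0.0098
```

```bash
python3 st.py
```

```text
15.3 pos [625.5 256.8  79.6] yaw 127.3 q [-0.23  0.95 -0.45  1.49  0.5   0.82  1.36] F [ 0.6 -0.1  1.6] T [-0.    0.01  0.09] w 9.8 down -1.0
```

Call:
drive_tool:
  steps:
    - [[0,0,0],-0.13]
    - [[0,0,0],-0.13]
    - [[0,0,0],-0.13]
    - [[0,0,0],-0.13]
    - [[0,0,0],-0.13]
    - [[0,0,0],-0.13]
    - [[0,0,0],-0.13]
    - [[0,0,0],0]

```text
t: 16.1
eef_pos: [0.6257, 0.2563, 0.0791]
eef_rot: [0.561, -0.431, 0.561, 0.43]
contact_force: [0.9, -0.3, 0.0]
grip_width: 0.0095
```

Call:
drive_tool:
  steps:
    - [[0,0,0],0]
    - [[0,0,0],0]
    - [[0,0,10],0]
    - [[0,0,25],0]
    - [[0,0,25],0]
    - [[-15,-8,0],0.118]
    - [[-15,-8,0],0.118]
    - [[-15,-8,0],0.118]
    - [[-15,-8,0],0.118]
    - [[-15,-9,0],0.118]
    - [[-15,-9,0],0.118]
    - [[-15,-9,0],0.118]
    - [[-14,-8,0],0.118]
    - [[0,0,0],0]
    - [[0,0,0],0]
  gripper: 36

```text
t: 17.6
eef_pos: [0.5068, 0.1902, 0.1396]
eef_rot: [-0.305, 0.639, -0.304, -0.638]
contact_force: [0.4, 0.5, 0.1]
grip_width: 0.0361
```

```bash
python3 st.py;  python3 v.py side n14.png 290 150 110 95 7
```

```text
17.6 pos [506.8 190.2 139.6] yaw 129.1 q [-0.16  0.72 -0.47  1.88  0.51  0.66  1.31] F [0.4 0.5 0.1] T [0.05 0.02 0.01] w 36.1 down -1.0
```

View pics/n14.png

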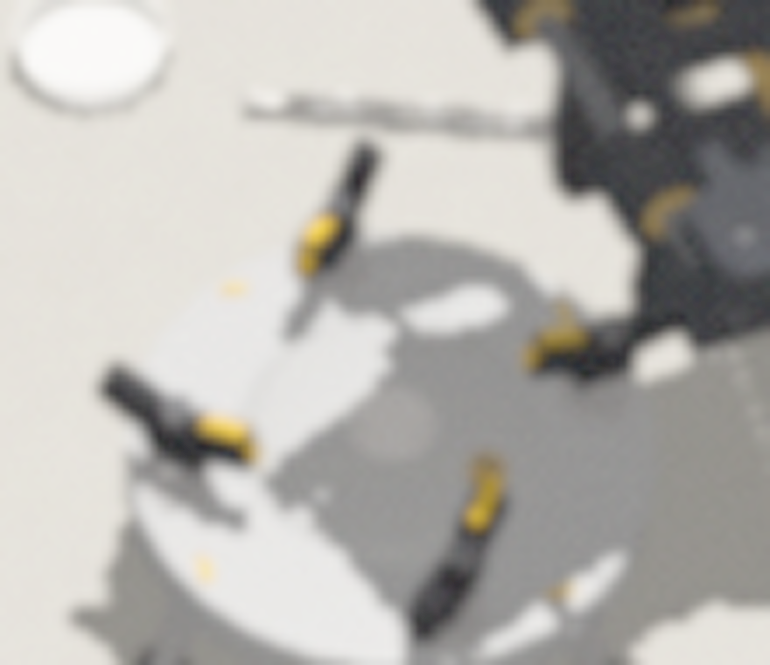

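Nuts 4, 1 and 2 are half turned, with stripes at about (318,245), (225,437) and (485,495) in the crop, and nut 3 is next.

Call:
drive_tool:
  steps:
    - [[0,0,-20],0]
    - [[0,0,-20],0]
    - [[0,0,-14],0]
    - [[0,0,-6],0]
    - [[0,0,0],0]

```text
t: 18.15
eef_pos: [0.5062, 0.1902, 0.0784]
eef_rot: [0.303, -0.639, 0.304, 0.639]
contact_force: [-0.0, -0.6, 0.2]
grip_width: 0.036
```

Call:
drive_tool:
  steps:
    - [[0,0,0],0]
    - [[0,0,0],0]
    - [[0,0,0],0]
    - [[0,0,0],0]
    - [[0,0,0],0]
  gripper: 0

```text
t: 18.65
eef_pos: [0.5067, 0.1895, 0.0794]
eef_rot: [-0.304, 0.639, -0.303, -0.638]
contact_force: [1.3, -1.1, 1.5]
grip_width: 0.0096
```

```bash
python3 st.py
```

```text
18.65 pos [506.7 189.5  79.4] yaw 129.2 q [-0.21  0.81 -0.39  1.92  0.59  0.52  1.24] F [ 1.3 -1.1  1.5] T [-0.21 -0.23 -0.03] w 9.6 down -1.0
```

Call:
drive_tool:
  steps:
    - [[0,0,0],-0.13]
    - [[0,0,0],-0.13]
    - [[0,0,0],-0.13]
    - [[0,0,0],-0.13]
    - [[0,0,0],-0.13]
    - [[0,0,0],-0.13]
    - [[0,0,0],-0.13]
    - [[0,0,0],0]
    - [[0,0,0],0]
    - [[0,0,0],0]

```text
t: 19.65
eef_pos: [0.5066, 0.1893, 0.079]
eef_rot: [0.553, -0.441, 0.553, 0.441]
contact_force: [1.7, -0.7, 0.1]
grip_width: 0.0096
```

```bash
python3 st.py
```

```text
19.65 pos [506.6 189.3  79. ] yaw 77.1 q [-0.35  0.79 -0.16  1.93  0.27  0.44  0.64] F [ 1.7 -0.7  0.1] T [-0.52 -0.76 -0.06] w 9.6 down -1.0
```

Call:
drive_tool:
  steps:
    - [[0,0,0],-0.13]
    - [[0,0,0],-0.13]
    - [[0,0,0],-0.13]
    - [[0,0,0],-0.13]
    - [[0,0,0],-0.13]
    - [[0,0,0],-0.1]
    - [[0,0,0],-0.05]
    - [[0,0,0],0]

```text
t: 20.45
eef_pos: [0.5064, 0.1893, 0.0787]
eef_rot: [0.681, -0.191, 0.681, 0.19]
contact_force: [3.1, -2.9, -2.9]
grip_width: 0.0097
```

```bash
python3 st.py
```

```text
20.45 pos [506.4 189.3  78.7] yaw 31.3 q [-0.46  0.79  0.03  1.94 -0.05  0.42  0.15] F [ 3.1 -2.9 -2.9] T [-0.75 -0.87 -0.04] w 9.7 down -1.0
```

Call:
drive_tool:
  steps:
    - [[0,0,0],-0.04]
    - [[0,0,0],-0.04]
    - [[0,0,0],0]

```text
t: 20.75
eef_pos: [0.5062, 0.1898, 0.0788]
eef_rot: [0.688, -0.163, 0.688, 0.163]
contact_force: [3.8, -2.3, -4.6]
grip_width: 0.0095
```

```bash
python3 st.py
```

```text
20.75 pos [506.2 189.8  78.8] yaw 26.7 q [-0.47  0.79  0.05  1.94 -0.08  0.42  0.1 ] F [ 3.8 -2.3 -4.6] T [-0.64 -0.97  0.66] w 9.5 down -1.0
```

Torque rose to 0.66 N m, so nut 3 is at its stop. On to nut 1.

Call:
drive_tool:
  steps:
    - [[0,0,0],0.02]
    - [[0,0,0],0]
    - [[0,0,10],0]
    - [[0,0,25],0]
    - [[0,0,25],0]
    - [[15,8,0],0.1]
    - [[15,8,0],0.1]
    - [[15,8,0],0.1]
    - [[15,8,0],0.1]
    - [[15,9,0],0.1]
    - [[15,9,0],0.1]
    - [[15,9,0],0.1]
    - [[14,8,0],0.125]
    - [[0,0,0],0]
    - [[0,0,0],0]
  gripper: 36

```text
t: 22.25
eef_pos: [0.6241, 0.2566, 0.1392]
eef_rot: [0.561, -0.43, 0.562, 0.43]
contact_force: [-0.7, -0.1, 0.2]
grip_width: 0.0361
```

```bash
python3 st.py;  python3 v.py side n15.png 290 150 110 95 7
```

```text
22.25 pos [624.1 256.6 139.2] yaw 74.9 q [-0.37  0.84 -0.18  1.47  0.18  0.85  0.7 ] F [-0.7 -0.1  0.2] T [-0.02  0.01 -0.01] w 36.1 down -1.0
```

View pics/n15.png

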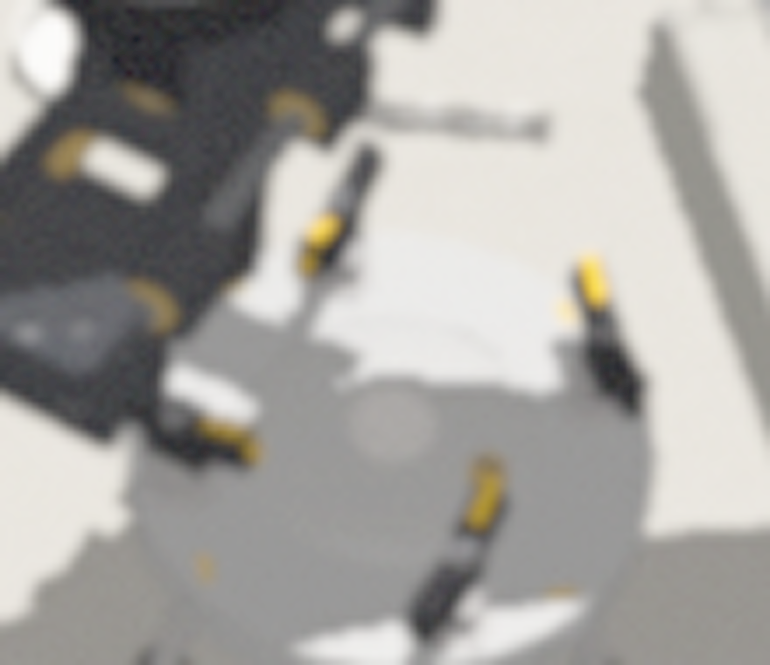

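Nut 3's stripe, at (592,280), now points at its yellow line. Nut 1 is next.

Call:
drive_tool:
  steps:
    - [[1,0,-20],0]
    - [[0,0,-20],0]
    - [[0,0,-14],0]
    - [[0,0,-6],0]
    - [[0,0,0],0]

```text
t: 22.8
eef_pos: [0.6251, 0.2564, 0.0783]
eef_rot: [0.56, -0.431, 0.561, 0.431]
contact_force: [-0.0, -0.3, 0.5]
grip_width: 0.0362
```

Call:
drive_tool:
  steps:
    - [[0,0,0],0]
    - [[0,0,0],0]
    - [[0,0,0],0]
    - [[0,0,0],0]
    - [[0,0,0],0]
  gripper: 0

```text
t: 23.3
eef_pos: [0.6262, 0.2562, 0.0795]
eef_rot: [0.561, -0.431, 0.561, 0.43]
contact_force: [-1.7, -2.2, 2.9]
grip_width: 0.0097
```

Call:
drive_tool:
  steps:
    - [[0,0,0],-0.13]
    - [[0,0,0],-0.13]
    - [[0,0,0],-0.13]
    - [[0,0,0],-0.13]
    - [[0,0,0],-0.13]
    - [[0,0,0],-0.1]
    - [[0,0,0],-0.06]
    - [[0,0,0],0]

```text
t: 24.1
eef_pos: [0.6258, 0.2555, 0.079]
eef_rot: [0.685, -0.176, 0.685, 0.174]
contact_force: [-0.1, -3.1, 2.6]
grip_width: 0.0099
```

```bash
python3 st.py
```

```text
24.1 pos [625.8 255.5  79. ] yaw 28.7 q [-0.48  0.92  0.05  1.51 -0.06  0.72  0.1 ] F [-0.1 -3.1  2.6] T [-0.94  0.33  0.24] w 9.9 down -1.0
```

Call:
drive_tool:
  steps:
    - [[0,0,0],-0.04]
    - [[0,0,0],0]

```text
t: 24.3
eef_pos: [0.6259, 0.2555, 0.0789]
eef_rot: [0.688, -0.162, 0.689, 0.161]
contact_force: [-2.4, -5.2, 2.8]
grip_width: 0.01
```

```bash
python3 st.py
```

```text
24.3 pos [625.9 255.5  78.9] yaw 26.4 q [-0.49  0.92  0.07  1.51 -0.08  0.72  0.07] F [-2.4 -5.2  2.8] T [-1.16  0.32  0.7 ] w 10.0 down -1.0
```

Call:
drive_tool:
  steps:
    - [[0,0,0],0.04]
    - [[0,0,0],0]
    - [[0,0,10],0]
    - [[0,0,25],0]
    - [[0,0,25],0]
    - [[-12,3,0],-0.08]
    - [[-12,3,0],-0.08]
    - [[-12,3,0],-0.08]
    - [[-12,3,0],-0.09]
    - [[-12,4,0],-0.09]
    - [[-11,4,0],-0.09]
    - [[-11,3,0],-0.09]
    - [[-11,3,0],-0.1]
    - [[0,0,0],0]
    - [[0,0,0],0]
  gripper: 36

```text
t: 25.8
eef_pos: [0.5335, 0.2835, 0.1395]
eef_rot: [0.704, 0.07, 0.703, -0.069]
contact_force: [0.3, 0.5, -0.3]
grip_width: 0.0362
```

```bash
python3 st.py;  python3 v.py side n16.png 290 150 110 95 7
```

```text
25.8 pos [533.5 283.5 139.5] yaw -11.3 q [-0.71  0.77  0.26  1.72 -0.29  0.69 -0.5 ] F [ 0.3  0.5 -0.3] T [-0.09  0.07  0.03] w 36.2 down -1.0
```

View pics/n16.png

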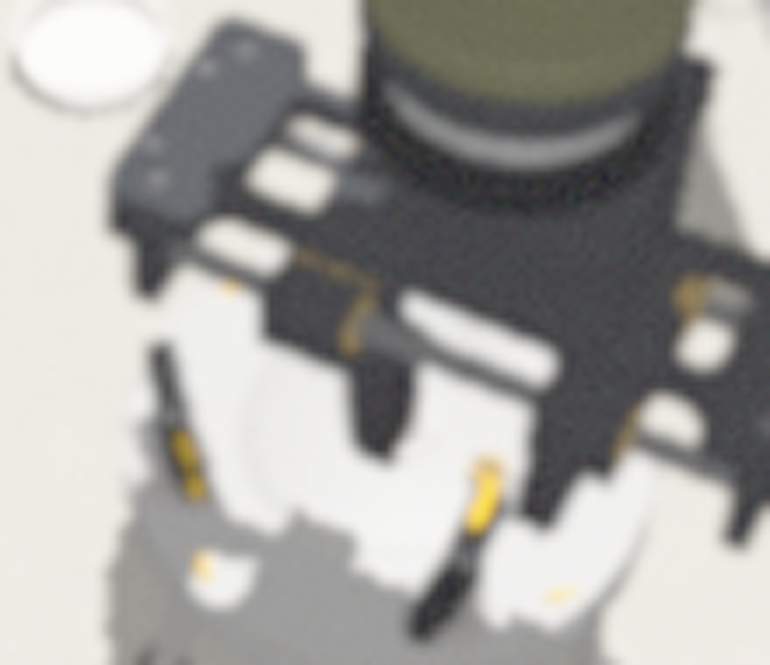

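Nut 1 is home, with its stripe at (187,465) pointing at its line at (203,565). The fingers straddle nut 2.

Call:
drive_tool:
  steps:
    - [[-1,-1,-20],0]
    - [[0,0,-20],0]
    - [[0,0,-14],0]
    - [[0,0,-6],0]
    - [[0,0,0],0]

```text
t: 26.35
eef_pos: [0.5319, 0.2814, 0.0783]
eef_rot: [0.703, 0.07, 0.704, -0.071]
contact_force: [-0.3, -0.7, -0.1]
grip_width: 0.0358
```

Call:
drive_tool:
  steps:
    - [[0,0,0],0]
    - [[0,0,0],0]
    - [[0,0,0],0]
    - [[0,0,0],0]
    - [[0,0,0],0]
  gripper: 0

```text
t: 26.85
eef_pos: [0.5323, 0.282, 0.0794]
eef_rot: [0.704, 0.071, 0.703, -0.07]
contact_force: [0.5, 0.4, 1.8]
grip_width: 0.0096
```

Call:
drive_tool:
  steps:
    - [[0,0,0],-0.13]
    - [[0,0,0],-0.13]
    - [[0,0,0],-0.13]
    - [[0,0,0],-0.13]
    - [[0,0,0],-0.13]
    - [[0,0,0],-0.13]
    - [[0,0,0],-0.08]
    - [[0,0,0],-0.03]
    - [[0,0,0],0]

```text
t: 27.75
eef_pos: [0.5323, 0.2822, 0.0791]
eef_rot: [0.605, 0.366, 0.605, -0.366]
contact_force: [0.8, 0.7, 0.6]
grip_width: 0.0094
```

```bash
python3 st.py
```

```text
27.75 pos [532.3 282.2  79.1] yaw -62.3 q [-0.81  0.9   0.46  1.76 -0.62  0.63 -1.08] F [0.8 0.7 0.6] T [-0.04 -0.11  0.47] w 9.4 down -1.0
```

Nut 2 is at its stop (0.47 N m). Now nut 4.

Call:
drive_tool:
  steps:
    - [[0,0,0],0.02]
    - [[0,0,0],0]
    - [[0,0,10],0]
    - [[0,0,25],0]
    - [[0,0,25],0]
    - [[8,-15,0],0.11]
    - [[8,-15,0],0.11]
    - [[8,-15,0],0.11]
    - [[9,-15,0],0.11]
    - [[9,-15,0],0.11]
    - [[9,-15,0],0.11]
    - [[8,-14,0],0.12]
    - [[8,-14,0],0.12]
    - [[0,0,0],0]
    - [[0,0,0],0]
  gripper: 36

```text
t: 29.25
eef_pos: [0.5988, 0.1638, 0.1394]
eef_rot: [0.704, 0.062, 0.704, -0.061]
contact_force: [0.6, 1.0, -0.5]
grip_width: 0.0361
```

```bash
python3 st.py;  python3 v.py side n17.png 290 140 110 95 7
```

```text
29.25 pos [598.8 163.8 139.4] yaw -10.0 q [-0.47  0.79  0.24  1.66 -0.26  0.72 -0.28] F [ 0.6  1.  -0.5] T [-0.05  0.1   0.03] w 36.1 down -1.0
```

View pics/n17.png

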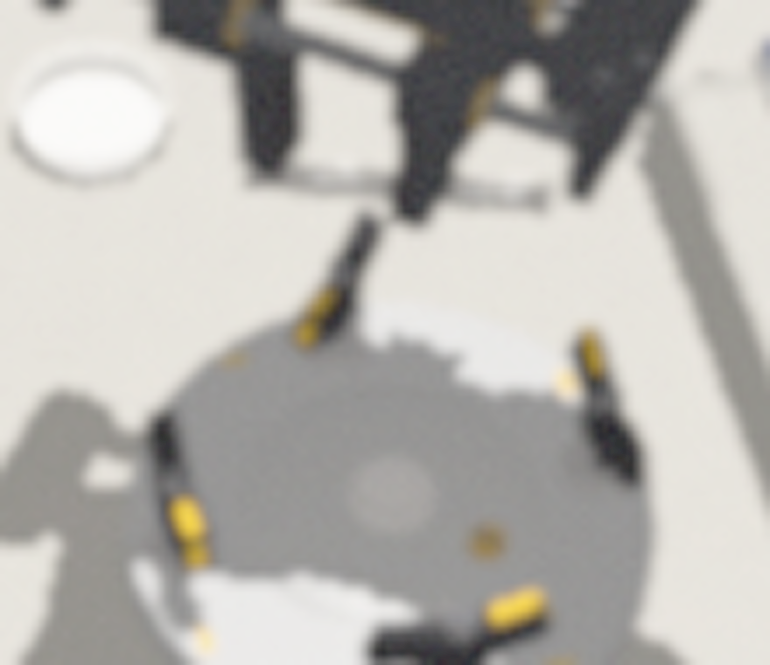

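Nuts 1, 2 and 3 point along the rim at their lines, and nut 4's bar (340,280) lies between the fingers.

Call:
drive_tool:
  steps:
    - [[0,0,-20],0]
    - [[0,0,-20],0]
    - [[0,0,-14],0]
    - [[0,0,-6],0]
    - [[0,0,0],0]

```text
t: 29.8
eef_pos: [0.5982, 0.1642, 0.0782]
eef_rot: [0.704, 0.06, 0.705, -0.06]
contact_force: [-0.0, -0.3, -0.0]
grip_width: 0.0359
```

Call:
drive_tool:
  steps:
    - [[0,0,0],0]
    - [[0,0,0],0]
    - [[0,0,0],0]
    - [[0,0,0],0]
    - [[0,0,0],0]
  gripper: 0

```text
t: 30.3
eef_pos: [0.5993, 0.1638, 0.0794]
eef_rot: [0.705, 0.06, 0.704, -0.06]
contact_force: [-0.4, -0.3, 1.9]
grip_width: 0.0093
```

Call:
drive_tool:
  steps:
    - [[0,0,0],-0.13]
    - [[0,0,0],-0.13]
    - [[0,0,0],-0.13]
    - [[0,0,0],-0.13]
    - [[0,0,0],-0.13]
    - [[0,0,0],-0.13]
    - [[0,0,0],-0.09]
    - [[0,0,0],-0.04]
    - [[0,0,0],0]

```text
t: 31.2
eef_pos: [0.5992, 0.1635, 0.079]
eef_rot: [0.607, 0.363, 0.606, -0.363]
contact_force: [1.0, -1.0, 0.1]
grip_width: 0.0099
```

```bash
python3 st.py
```

```text
31.2 pos [599.2 163.5  79. ] yaw -61.8 q [-0.58  0.91  0.45  1.7  -0.59  0.66 -0.89] F [ 1.  -1.   0.1] T [-0.24 -0.1   0.34] w 9.9 down -1.0
```

Torque is up at the expected angle, so I nudge once more, release and clear away.

Call:
drive_tool:
  steps:
    - [[0,0,0],-0.03]
    - [[0,0,0],0]

```text
t: 31.4
eef_pos: [0.599, 0.1634, 0.079]
eef_rot: [0.601, 0.372, 0.601, -0.373]
contact_force: [0.8, -2.1, 0.9]
grip_width: 0.0095
```

```bash
python3 st.py
```

```text
31.4 pos [599.  163.4  79. ] yaw -63.6 q [-0.58  0.91  0.46  1.7  -0.6   0.67 -0.91] F [ 0.8 -2.1  0.9] T [-0.34  0.04  0.55] w 9.5 down -1.0
```

Call:
drive_tool:
  steps:
    - [[0,0,0],0.03]
    - [[0,0,0],0]
    - [[0,0,0],0]
    - [[0,0,10],0]
    - [[0,0,30],0]
    - [[0,0,40],0]
    - [[0,0,40],0]
    - [[0,-10,20],0.1]
    - [[0,-20,0],0.1]
    - [[0,-30,0],0.1]
    - [[0,-30,0],0.1]
    - [[0,-30,0],0]
    - [[0,0,0],0]
    - [[0,0,0],0]
  gripper: 36

```text
t: 32.8
eef_pos: [0.599, 0.0433, 0.2196]
eef_rot: [0.667, 0.237, 0.666, -0.236]
contact_force: [-0.9, 0.9, -0.3]
grip_width: 0.0358
```

```bash
python3 st.py;  python3 v.py side n18.png 220 120 200 150 4; python3 v.py top n19.png 180 130 270 190 3;python3 v.py top n20.png 270 175 120 120 5
```

```text
32.8 pos [599.   43.3 219.6] yaw -39.1 q [-0.39  0.69  0.44  1.66 -0.36  0.88 -0.49] F [-0.9  0.9 -0.3] T [-0.03  0.12 -0.01] w 35.8 down -1.0
```

View pics/n18.png

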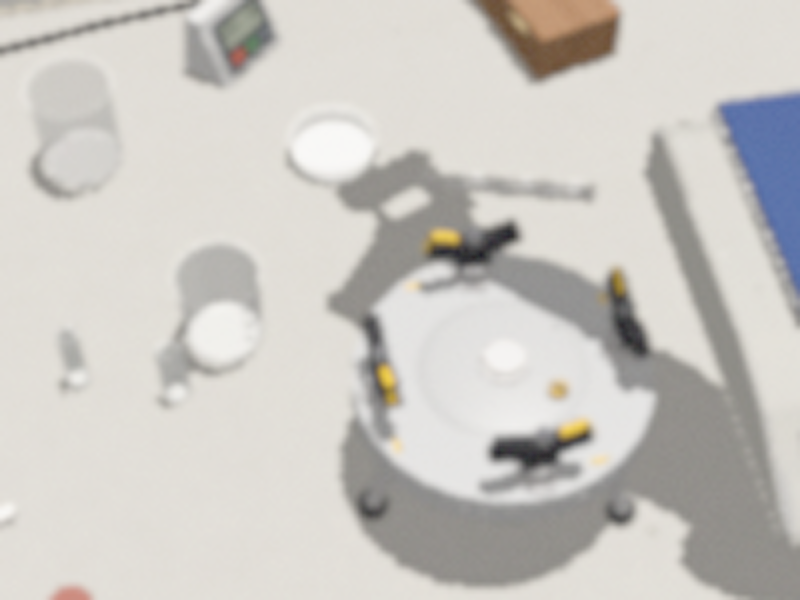

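View pics/n19.png

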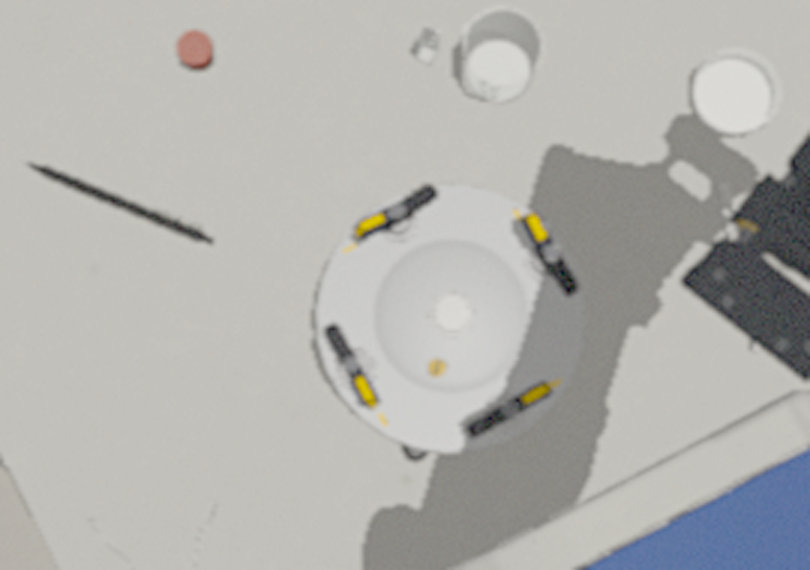

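The views show all four stripes at their lines and the bystanders unmoved. I'll run a numeric check, then hand in.

```bash
python3 - <<'E'
from h import *
t=arm.snapshot('top');im=t['img'].astype(int)
m=((im[:,:,0]-im[:,:,2])>50)&(im[:,:,0]>60);m[:175]=0;m[295:]=0;m[:,:270]=0;m[:,390:]=0
n,l,s,c=cv2.connectedComponentsWithStats(m.astype(np.uint8))
for j in range(1,n):
    if s[j,4]<12: continue
    x=ray(t,*c[j],.126)[:2]
    for i,p in enumerate(np.radians(PH)):
        d=x-C-.068*np.array([np.cos(p),np.sin(p)])
        if np.hypot(*d)<.03: print(i+1,s[j,4],np.hypot(*d).round(4),'theta',(1.8-((np.arctan2(d[1],d[0])-p-np.pi/2+np.pi)%(2*np.pi)-np.pi)).round(3))
print(arm.job_done())
E
```

```text
1 42 0.0182 theta 1.773
4 45 0.0171 theta 1.76
2 43 0.0181 theta 1.839
3 35 0.0198 theta 1.807
the job is handed in; nothing more can be done
None
```

All four wing nuts are turned home in two crosswise rounds, and the job is handed in at about 33 s of the 72 s allowed. I don't have a verdict, because the hand-in reports none.

- **Order:** The first round went 2, 4, 1, 3, about 0.91 rad each. The second went 3, 1, 2, 4, each to its stop. I kept hold of nut 3 between the two rounds, since it ended one and began the other.
- **Stops:** Wrist torque rose to 0.47–0.70 N m at the end of each nut's turn, at the expected angle.
- **Last picture:** The stripe angles read 1.77, 1.84, 1.81 and 1.76 rad for nuts 1 to 4, so all are inside the 1.6–1.9 band, to the accuracy of the camera. Each striped wing points at its yellow line.
- **Surroundings:** By eye, the dish, tweezers, beaker and pen had not moved; I did not measure them. The gripper is open and clear of everything, about 120 mm away and raised.

**What disagreed:** My first grip, on nut 1, closed on nothing. In the camera images the fingertips end about 35 mm higher than the stated tool frame gives. I then gripped with the TCP at about 79 mm instead of 112 mm, and every grip after that held at 9–10 mm. A few side pictures also suggested the nuts sat up to 4 mm off my estimate, but the gripped positions matched the first estimate to about 1 mm.

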